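# Thread the guide rod of a microscope stage

## Robot

A 6-joint arm with a two-finger parallel gripper is mounted at the origin on the work surface. World frame = base frame: x ahead of the robot, y to its left, z up, the work surface at z = 0. Lengths are in mm, angles in degrees, forces in N, time in s.
With the tool pointing down it reaches from about 300 to 850 mm from the base axis. Payload 4.2 kg.
Tool frame: the origin (TCP) lies at the very end of the fingers, on their centre line; the grasp point (between the pads) lies 19 mm behind it (hold_point_z is the z of the grasp point in the tool frame, in mm); z points along the fingers, y is the direction in which the jaws open and shut (so a half turn about z gives the same grasp; the last joint's range is limited). The gripper opens to 91 mm and grips with 3 to 60 N. Pads are 32 mm wide; open, the fingers measure 118 mm over their backs; the gripper's body (76 mm by 178 mm) begins 60 mm behind the grasp point.
Start: joints at [-76.261, 18.312, 89.639, -0, 72.044, -1.146], TCP at [147.713, -555.72, 213.976] pointing down, gripper open.
Joint ranges: [-177.97, 177.97], [-48.28, 115.42], [12.27, 149.76], [-77.06, 257.06], [2.81, 150.46], [-146.56, 146.56]. Speed limits (degrees/s): [147.25, 147.25, 180, 180, 180, 180].

## Interface

Orientations are given as [roll, pitch, yaw] about the fixed x, y, z axes, in that order (R = Rz(yaw) Ry(pitch) Rx(roll)).
In Python, from workcell import state, grab_frame, job_done, hold_point_z gives the robot as it stands. The module is installed in compiled form; this text tells all that it offers.
- The arm moves only by the shell command python3 -m creep 'ROWS' [FORCE]. ROWS is JSON, a list of rows, each a list of 7 numbers: the closure, from 0 (fully open) to 1 (shut), then the shift along the tool's x, y, z in mm, then the turn, a rotation vector about the tool's x, y, z in degrees. A call has 1 to 5 rows; each row shifts and turns the commanded pose from where the row before left it, along the tool's axes as they then stand; what a row does not reach is not made up. A row lasts 1/8 s, in which the tool goes at most 62.5 mm and 10.7 degrees, less where a joint would pass 70% of its speed; a pose out of reach is approached as far as the arm can. A call is refused whole if a number of a shift passes 62.5 or a number of a turn 10.7, either way. A call with a gripper value outside its range is refused whole. The fingers move at their own pace and stop on an object; FORCE is the grip in N (left out, the last holds). Time passes only in rows, so rows that do not move let the fingers close. It gives the time, the measured TCP pose, the force and the opening at its end, in the units of the state.
- state(): the state, without advancing time (a new reading comes with each control period).
- grab_frame(name): name is "scene" or "side" or "wrist"; returns a dict with "frame" (400x640x3 uint8, red, green, blue), "fx", "fy", "cx", "cy" (pixels), "view" (4x4, takes a point from world to camera coordinates). Camera axes: x right, y down, z forward; pixel columns grow to the right and rows downward; lengths in mm; the calibration is good to about 2 mm. A picture is of the moment at which its call begins. There is no depth.
- job_done(): hands the job in, once; it reports no verdict.
The state is a dict: "time_s": time; "qpos": joint angles; "qvel": joint speeds; "effort": joint torques, N m; "ee_pos": TCP position; "ee_rot": TCP orientation; "force": force on the tool from outside, world axes, zero at the start; "torque": the same for the moment, N m; "gripper_width": finger opening in mm.
Only numpy, scipy, OpenCV 4.12 (cv2) and the standard library are available. Lean on these libraries where they do the work, as an engineer would, in place of code of your own. Each camera call takes 0.05 s, during which the arm holds its last target.

## Task

Slide the carriage of the guide unit fully home against its stop, so that its bushing sits under the one in the bridge. Then take the longest of the three rods from the rack and thread it down through the upper bushing and on through the lower one, until its lower end is about midway between the lower bushing and the base plate. Finish still holding it there, still and clear of the base plate; leave the two shorter rods in the rack and everything else where it is.

Things in the scene. Friction and masses are not known exactly. Their poses are not given: they have to be found in the camera images.
- stage: Guide unit, fixed to the table: aluminium base plate 190 x 130 x 8 mm with a black bridge (118 mm long, 30 mm deep, posts 90 mm apart inside) over a sliding black carriage. Origin on the table, on the upper bushing's bore axis. x along the carriage's travel, towards home; y along the bridge; z up. The plate reaches from x = -140 to +50 mm. The bridge top (110 mm) is its highest part.
- bush_up (a point): Upper bushing: a 36 mm square, 15 mm thick brass block with an upright through-bore of 12.5 mm diameter and a 3 mm lead-in chamfer, in the middle of the fixed bridge. This point is on the bore axis at the bridge's top face, 110 mm above the table. Axes as stage.
- bush_low (a point): Lower bushing, same block, bore and chamfer as the upper, in the deck of the carriage. This point is on its bore axis at the deck's underside, 40 mm above the table; the deck's top is at 55 mm. Below it is free space down to the base plate's top at 8 mm. Axes as stage; exactly under the upper bushing when the carriage is home.
- tab (a point): Top centre of the aluminium upright tab of the carriage, by which it is pushed or pinched: 10 mm thick along the travel (x), 40 mm wide (y), rising from the deck (55 mm) to 92 mm above the table; it stands 65 mm behind (-x of) the lower bore axis. Axes as stage. Behind it (-x) the deck continues for 10 mm.
- carriage (a joint): Carriage slide in m: 0 fully home against its stop (the bores in line), up to 0.05 pulled out along -x of stage. It stays where it is left; friction about 3 N.
- rod_center (a point): Middle of the guide rod: the longest of three plain steel rods standing upright in the rack, 10 mm diameter, 170 mm long, about 105 g, chamfered lower end. z along the rod, up. It stands in the rack with its foot 8 mm above the table, loose, so it is drawn straight up.
- rod_foot (a point): Centre of the guide rod's lower end face, 85 mm below rod_center; z along the rod, up.
- rack: White plastic rack fixed to the table, 45 (x) x 175 (y) x 48 mm high, origin at the centre of its underside. Three holes 40 mm deep (11 mm bores) in a row along its y at -65, 0 and +65 mm; any rod may stand in any hole.
- rod_b_center (a point): Middle of the medium rod in the rack: steel, 10 mm diameter, 110 mm long. Stays in the rack.
- rod_c_center (a point): Middle of the shortest rod in the rack: steel, 10 mm diameter, 85 mm long. Stays in the rack.
- objective_mid (a point): Bystander: microscope objective standing on the table, 34 mm diameter, 46 mm high; half-way up.
- dish_mid (a point): Bystander: glass dish, 64 mm diameter, 16 mm high; half-way up.
- wafer_box_mid (a point): Bystander: flat plastic sample box, 110 x 110 x 30 mm; half-way up.
- wash_mid (a point): Bystander: plastic bottle, 64 mm diameter, 170 mm high; half-way up.
- driver_grip (a point): Bystander: screwdriver lying on the table, 170 mm long; on its handle.
- canister_mid (a point): Bystander: small jar, 56 mm diameter, 70 mm high; half-way up.
- wipes_mid (a point): Bystander: carton of wipes, 90 x 150 x 55 mm; half-way up.
There are look-alikes about, which are no part of the job. Leave any green look-alike of the stage alone.

How it is judged:
By the outcome, as a careful person would: the job done as asked, in the order asked, and still so for the second after the job is handed in, while the arm keeps its last pose, push and grip.
It also fails if it takes over 58 s, if anything falls off the work surface, if the arm or the gripper's body presses on something with over 40 N, if the wrist force passes 120 N, or if a joint passes its speed limit or range.

## Working session

There is one attempt and no reset: what is moved stays moved. The work goes in short steps, Python scripts to look and compute and a shell command to move; the robot and the scene stay as the last step left them, time stands still between calls to the robot, and variables do not carry over. Pictures are saved under pics/ and viewed, and the job is handed in when it is done.

```bash
mkdir -p pics; cat > h.py <<'E'
import numpy as np, cv2
from workcell import state, grab_frame, job_done, hold_point_z
from scipy.spatial.transform import Rotation as R
def snap(name,fn):
    f=grab_frame(name); cv2.imwrite('pics/'+fn+'.png',f['frame'][:,:,::-1]); np.savez('pics/'+fn+'.npz',**f); return f
def load(fn): return dict(np.load('pics/'+fn+'.npz'))
def ray(f,u,v):
    V=f['view']; Rm=V[:3,:3]; c=-Rm.T@V[:3,3]
    d=Rm.T@np.array([(u-f['cx'])/f['fx'],(v-f['cy'])/f['fy'],1.]); return c,d/np.linalg.norm(d)
def plane(f,u,v,z):
    c,d=ray(f,u,v); return c+d*(z-c[2])/d[2]
def tri(f,p,g,q):
    c,d=ray(f,*p); e,k=ray(g,*q)
    s=np.linalg.lstsq(np.c_[d,-k],e-c,rcond=None)[0]
    a,b=c+d*s[0],e+k*s[1]; return (a+b)/2,np.linalg.norm(a-b)
def proj(f,P):
    V=f['view']; p=V[:3,:3]@np.array(P,float)+V[:3,3]; return f['fx']*p[0]/p[2]+f['cx'],f['fy']*p[1]/p[2]+f['cy']
E
python3 - <<'E'
from h import *
for n in ['scene','side','wrist']:
    f=snap(n,n+'0'); c,d=ray(f,320,200); print(n,c.round(),d.round(2),f['fx'])
print(state(),hold_point_z)
E
```

```text
scene [1169. -619. 1002.] [-0.47  0.52 -0.72] 461.3513690924528
side [-405. -740. 1002.] [ 0.64  0.49 -0.6 ] 469.2355280312448
wrist [ 226. -534.  384.] [-0.28 -0.07 -0.96] 287.74011038207874
{'time_s': 0.15, 'qpos': array([-7.62598807e+01,  1.83432935e+01,  8.96891768e+01,  6.55179786e-04,
        7.20417350e+01, -1.14511482e+00]), 'qvel': array([ 0.05231037, -0.09910529, -0.20032434,  0.08989666, -0.09376065,
       -0.09077519]), 'effort': array([ 7.32576536e-04, -4.12772155e+01, -2.32154024e+01,  7.27933715e-02,
        4.34042572e-02, -9.52322330e-05]), 'ee_pos': array([ 147.63521744, -555.35363447,  213.32068369]), 'ee_rot': array([-1.79925822e+02, -2.10584382e-03,  1.48850303e+01]), 'force': array([ 0.48150004, -0.67680624, -0.29296029]), 'torque': array([-0.00841904, -0.03084721,  0.06864693]), 'gripper_width': 91.25963948751384} -18.8
```

View pics/scene0.png

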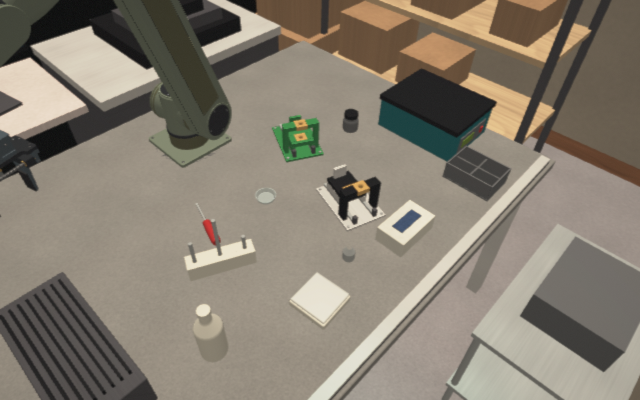

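View pics/side0.png

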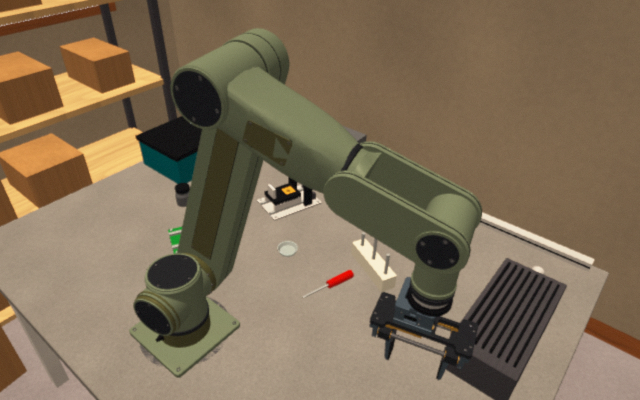

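View pics/wrist0.png

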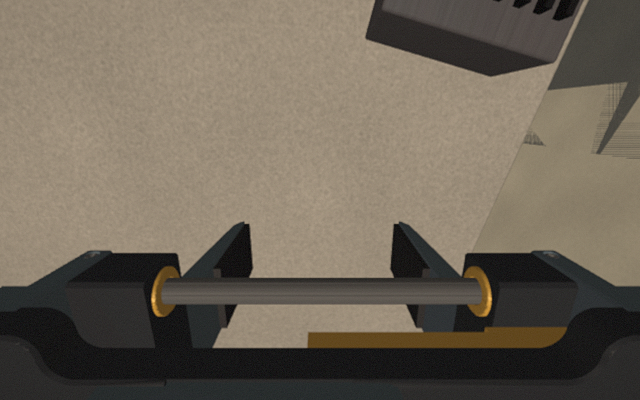

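Scene view: white rack near (220,257) with three rods, the tallest at about (215,235) in the middle hole; black stage near (350,200); green look-alike near (298,140). I'll zoom in on the details.

```bash
python3 - <<'E'
import cv2
a=cv2.imread('pics/scene0.png')
s=cv2.resize(a[155:235,305:405],None,fx=7.5,fy=7.5,interpolation=cv2.INTER_CUBIC); cv2.imwrite('pics/zs.png',s)
s=cv2.resize(a[210:285,175:270],None,fx=8,fy=8,interpolation=cv2.INTER_CUBIC); cv2.imwrite('pics/zr.png',s)
a=cv2.imread('pics/side0.png')
s=cv2.resize(a[170:300,250:410],None,fx=4.6,fy=4.6,interpolation=cv2.INTER_CUBIC); cv2.imwrite('pics/zside.png',s)
E
```

```text
(no output)
```

View pics/zs.png

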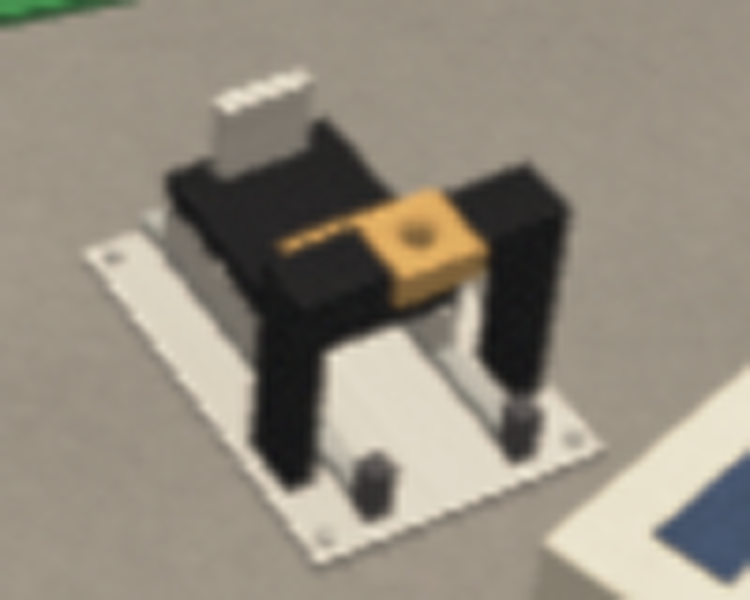

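View pics/zr.png

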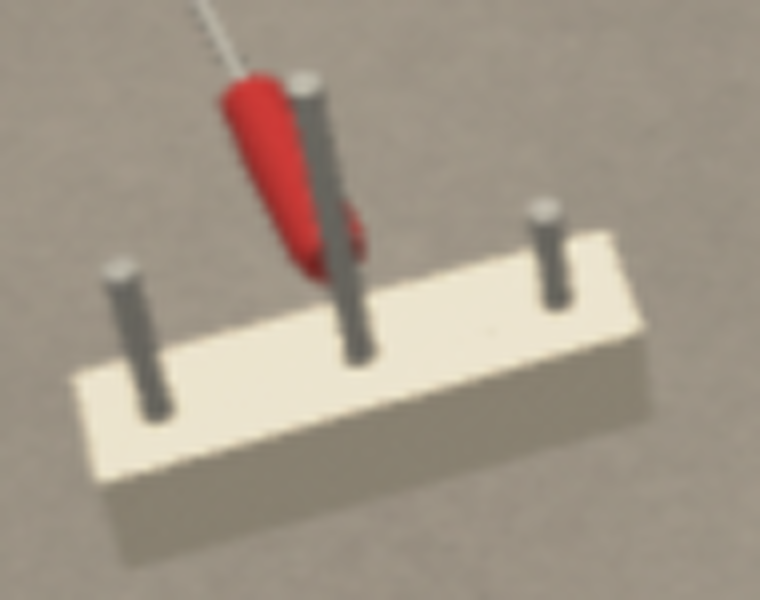

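View pics/zside.png

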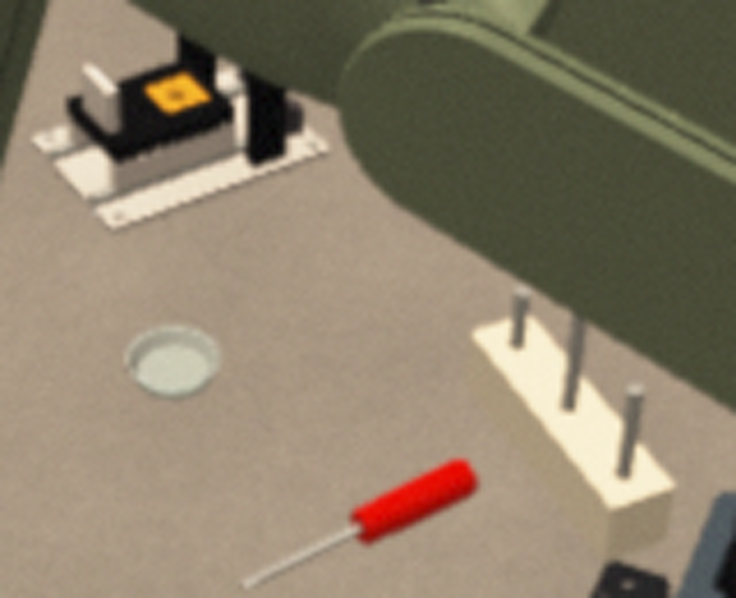

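```bash
python3 - <<'E'
from h import *
f=load('scene0'); g=load('side0')
S=lambda x,y:((x+.5)/7.5-.5+305,(y+.5)/7.5-.5+155)
K=lambda x,y:((x+.5)/8-.5+175,(y+.5)/8-.5+210)
D=lambda x,y:((x+.5)/4.6-.5+250,(y+.5)/4.6-.5+170)
P=lambda n,p,z,c=f:print(n,plane(c,*p,z).round(1))
P('bore',S(420,234),110)
for q in [(435,190),(490,243),(395,278),(355,230)]: P('bushcorner',S(*q),110)
for q in [(85,252),(322,563),(605,447)]: P('plate',S(*q),8)
for q in [(213,105),(313,75)]: P('tab top edge',S(*q),92)
P('rodtop',K(306,83),178)
for q in [(155,414),(357,358),(556,303)]: P('hole',K(*q),48)
P('b top',K(120,270),118);P('c top',K(545,208),93)
for q in [(72,380),(610,235),(645,330),(98,482)]: P('rackcorner',K(*q),48)
P('low bore side',D(178,94),55,g)
for q in [(207,0)]:pass
for q in [(112,226),(328,147),(35,138)]: P('plate side',D(*q),8,g)
for q in [(85,68),(118,98)]: P('tabtop side',D(*q),92,g)
for q in [(518,345),(568,407),(623,475)]: P('hole side',D(*q),48,g)
P('c top side',D(522,292),93,g);P('b top side',D(635,390),118,g)
for q in [(472,333),(532,318),(675,487),(612,505)]: P('rackcorner side',D(*q),48,g)
P('dish',(265,196),8)
for q in [(380,205),(435,210),(405,248)]: P('wipes',q,55)
P('obj',(349,250),46)
P('driver',(211,232),15)
E
```

```text
bore [631.2 147.6 110. ]
bushcorner [619.9 170.  110. ]
bushcorner [652.7 162.3 110. ]
bushcorner [639.6 123.2 110. ]
bushcorner [612.6 132.2 110. ]
plate [478.6 129.7   8. ]
plate [658.1  71.4   8. ]
plate [697.9 194.1   8. ]
tab top edge [515.4 161.8  92. ]
tab top edge [531.6 203.1  92. ]
rodtop [ 497.6 -249.2  178. ]
hole [ 470.5 -310.2   48. ]
hole [ 498.2 -251.7   48. ]
hole [ 526.4 -192.5   48. ]
b top [ 469.7 -308.3  118. ]
c top [ 524.8 -190.4   93. ]
rackcorner [ 440.7 -320.7   48. ]
rackcorner [ 517.1 -161.6   48. ]
rackcorner [ 555.4 -179.5   48. ]
rackcorner [ 479.4 -338.    48. ]
low bore side [581.9 159.2  55. ]
plate side [474.7 129.4   8. ]
plate side [653.1  69.2   8. ]
plate side [515.3 248.7   8. ]
tabtop side [523.5 198.5  92. ]
tabtop side [511.3 153.8  92. ]
hole side [ 521.2 -194.2   48. ]
hole side [ 493.2 -251.8   48. ]
hole side [ 464.6 -310.9   48. ]
c top side [ 521.4 -193.    93. ]
b top side [ 465.4 -310.1  118. ]
rackcorner side [ 511.2 -164.2   48. ]
rackcorner side [ 549.5 -186.1   48. ]
rackcorner side [ 476.5 -340.6   48. ]
rackcorner side [ 438.8 -319.4   48. ]
dish [392.8  -3.3   8. ]
wipes [687.8 173.3  55. ]
wipes [810.5 267.4  55. ]
wipes [830.4  96.7  55. ]
obj [726.3  -5.1  46. ]
driver [ 397.2 -207.    15. ]
```

```bash
cat >> h.py <<'E'
def plan(tgt,yaw,n,cl=0.0,vert=True):
    s=state(); p=np.array(s['ee_pos']); 
    Rm=R.from_euler('xyz',s['ee_rot'],degrees=True); Rt=R.from_euler('xyz',[180,0,yaw],degrees=True)
    rv=(Rm.inv()*Rt).as_rotvec(degrees=True); d=(np.array(tgt)-p)/n
    rows=[]; Q=Rm
    for i in range(n):
        t=Q.inv().apply(d); rows.append([cl]+list(t.round(1))+list((rv/n).round(1))); Q=Q*R.from_rotvec(rv/n,degrees=True)
    print('from',p.round(1),np.round(s['ee_rot'],1),'dist',np.linalg.norm(d*n).round(1))
    for i in range(0,n,5): print([[float(x) for x in r] for r in rows[i:i+5]])
E
python3 - <<'E'
from h import *
plan([480,150,213],72,15,1)
E
```

```text
from [ 147.6 -555.4  213.3] [-179.9   -0.    14.9] dist 779.7
[[1.0, 33.5, -39.8, 0.1, -0.0, -0.0, -3.8], [1.0, 36.1, -37.4, 0.1, -0.0, -0.0, -3.8], [1.0, 38.5, -35.0, 0.1, -0.0, -0.0, -3.8], [1.0, 40.7, -32.3, 0.1, -0.0, -0.0, -3.8], [1.0, 42.8, -29.6, 0.1, -0.0, -0.0, -3.8]]
[[1.0, 44.6, -26.7, 0.1, -0.0, -0.0, -3.8], [1.0, 46.3, -23.6, 0.0, -0.0, -0.0, -3.8], [1.0, 47.8, -20.5, 0.0, -0.0, -0.0, -3.8], [1.0, 49.0, -17.3, 0.0, -0.0, -0.0, -3.8], [1.0, 50.1, -14.0, 0.0, -0.0, -0.0, -3.8]]
[[1.0, 50.9, -10.6, 0.0, -0.0, -0.0, -3.8], [1.0, 51.5, -7.2, 0.0, -0.0, -0.0, -3.8], [1.0, 51.8, -3.8, 0.0, -0.0, -0.0, -3.8], [1.0, 52.0, -0.3, 0.0, -0.0, -0.0, -3.8], [1.0, 51.9, 3.1, 0.0, -0.0, -0.0, -3.8]]
```

```bash
python3 -m creep '[[1,33,-40,0,0,0,-4],[1,36,-37,0,0,0,-4],[1,38,-35,0,0,0,-4],[1,41,-32,0,0,0,-4],[1,43,-30,0,0,0,-4]]' 20
```

```text
time_s: 0.78
ee_pos: [256.8, -318.4, 213.8]
ee_rot: [180.0, -0.0, 35.0]
force: [0.5, -0.8, 0.0]
gripper_width: 44.0
```

```bash
python3 -m creep '[[1,45,-26,0,0,0,-4],[1,46,-23,0,0,0,-4],[1,48,-20,0,0,0,-4],[1,49,-17,0,0,0,-4],[1,50,-14,0,0,0,-4]]'
```

```text
time_s: 1.4
ee_pos: [363.5, -82.2, 214.0]
ee_rot: [180.0, -0.0, 55.0]
force: [-0.5, -0.9, -0.4]
gripper_width: 0.2
```

```bash
python3 -m creep '[[1,51,-10,0,0,0,-4],[1,51,-7,0,0,0,-4],[1,52,-3,0,0,0,-4],[1,52,0,0,0,0,-4],[1,0,0,0,0,0,0]]'; python3 - <<'E'
from h import *
f=snap('wrist','wrist1'); snap('side','side1')
print(state()['ee_pos'],state()['ee_rot'])
E
```

```text
time_s: 2.02
ee_pos: [446.9, 109.0, 213.5]
ee_rot: [-180.0, -0.0, 71.1]
force: [-0.5, -0.1, -1.1]
gripper_width: 0.3
[445.54702676 106.33538579 213.4507128 ] [-1.79936501e+02  7.82307771e-02  7.09362869e+01]
```

View pics/wrist1.png

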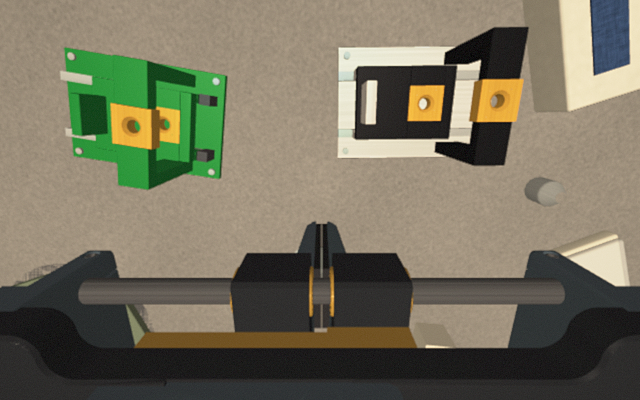

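View pics/side1.png

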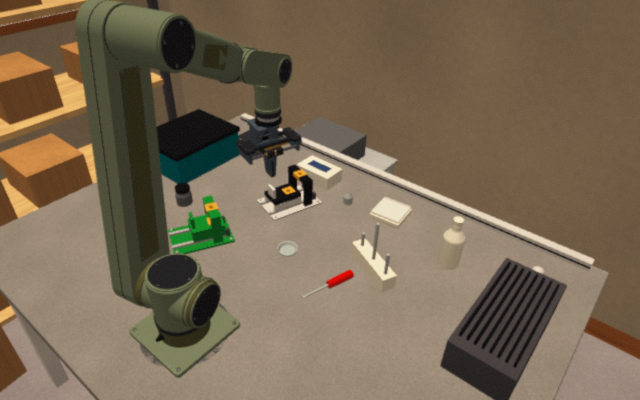

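```bash
python3 - <<'E'
from h import *
f=load('wrist1'); g=load('side1')
a=f['frame'][20:180,320:560][:,:,::-1]; cv2.imwrite('pics/zw1.png',cv2.resize(a,None,fx=3.3,fy=3.3,interpolation=cv2.INTER_CUBIC))
a=g['frame'][150:290,250:410][:,:,::-1]; cv2.imwrite('pics/zs1.png',cv2.resize(a,None,fx=4,fy=4,interpolation=cv2.INTER_CUBIC))
a=f['frame'];hsv=cv2.cvtColor(a,cv2.COLOR_RGB2HSV)
m=((hsv[...,0]>10)&(hsv[...,0]<28)&(hsv[...,1]>120)&(hsv[...,2]>150)).astype(np.uint8); m[220:]=0; m[:,:330]=0
n,l,st,c=cv2.connectedComponentsWithStats(m)
for i in range(1,n):
    if st[i,4]>50: print(st[i],c[i].round(1))
E
```

```text
[ 476   79   48   43 1635] [499.4  99.9]
[ 408   85   37   36 1107] [425.6 102.6]
```

View pics/zw1.png

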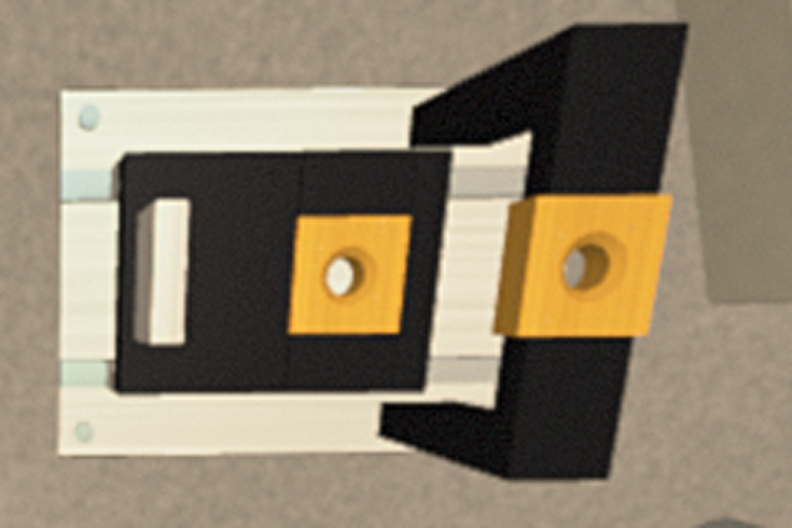

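View pics/zs1.png

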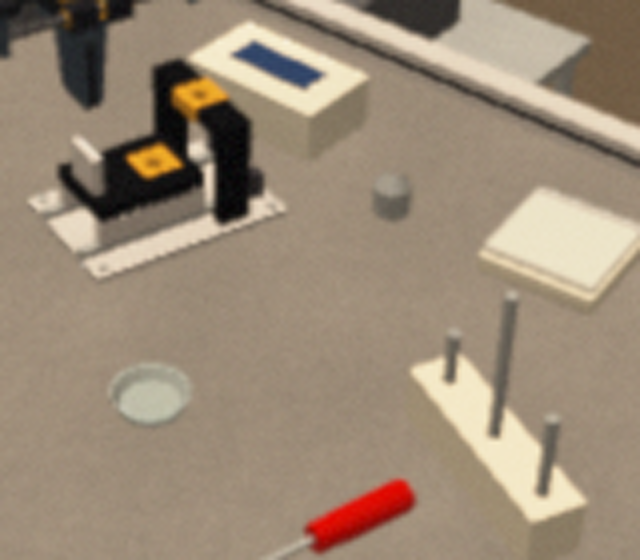

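```bash
python3 - <<'E'
from h import *
f=load('wrist1'); g=load('side1')
W=lambda x,y:((x+.5)/3.3-.5+320,(y+.5)/3.3-.5+20)
D=lambda x,y:((x+.5)/4-.5+250,(y+.5)/4-.5+150)
def M(n,L,F,cam,z):
    p=np.array([plane(cam,*F(*q),z) for q in L]); print(n,p.mean(0).round(1), [np.linalg.norm(p[i]-p[i-1]).round(1) for i in range(len(p))]); return p
u=M('up',[(536,197),(671,195),(648,335),(516,336)],W,f,110)
v=u[1]-u[0];print('yaw',np.degrees(np.arctan2(v[1],v[0])))
M('low',[(300,215),(411,215),(400,333),(288,333)],W,f,55)
M('tab',[(162,200),(190,199),(186,345),(155,345)],W,f,92)
p=M('plateback',[(61,90),(58,455)],W,f,8); v=p[0]-p[1];print('yaw',np.degrees(np.arctan2(v[1],v[0]))-90); print(p)
M('upside',[(198,95)],D,g,110);M('lowside',[(153,161)],D,g,55)
M('rodtop side',[(512,297)],D,g,178)
print(tri(load('scene0'),((306.5)/8-.5+175,(83.5)/8-.5+210),g,D(512,297)))
print(tri(load('scene0'),((420.5)/7.5-.5+305,(234.5)/7.5-.5+155),g,D(198,95)))
s=state();print(s['ee_pos'],s['ee_rot'])
plan([480,195,150],72,5,1)
E
```

```text
up [627.9 146.7 110. ] [np.float64(35.9), np.float64(36.1), np.float64(36.1), np.float64(36.7)]
yaw -18.03562430756027
low [583.1 161.8  55. ] [np.float64(36.7), np.float64(35.9), np.float64(36.7), np.float64(37.4)]
tab [522.  181.6  92. ] [np.float64(40.0), np.float64(8.0), np.float64(40.3), np.float64(9.2)]
plateback [495.  190.8   8. ] [np.float64(130.0), np.float64(130.0)]
yaw -18.364515923602326
[[515.48342093 252.48082794   8.        ]
 [474.53377007 129.12662349   8.        ]]
upside [623.1 144.7 110. ] [np.float64(0.0)]
lowside [581.6 161.   55. ] [np.float64(0.0)]
rodtop side [ 493.2 -252.7  178. ] [np.float64(0.0)]
(array([ 496.29973422, -249.68171131,  175.70643354]), np.float64(2.81405281925323))
(array([628.86120853, 150.35571909, 105.51841869]), np.float64(1.6585737011152564))
[445.54702676 106.33538579 213.4507128 ] [-1.79936501e+02  7.82307771e-02  7.09362869e+01]
from [445.5 106.3 213.5] [-1.799e+02  1.000e-01  7.090e+01] dist 114.3
[[1.0, 19.0, 0.7, 12.7, -0.0, 0.0, -0.2], [1.0, 19.0, 0.8, 12.7, -0.0, 0.0, -0.2], [1.0, 19.0, 0.9, 12.7, -0.0, 0.0, -0.2], [1.0, 19.0, 0.9, 12.7, -0.0, 0.0, -0.2], [1.0, 19.0, 1.0, 12.7, -0.0, 0.0, -0.2]]
```

```bash
python3 - <<'E'
from h import *
plan([490.6,191.8,66],72,5,1)
E
```

```text
from [445.5 106.3 213.5] [-1.799e+02  1.000e-01  7.090e+01] dist 176.3
[[1.0, 19.1, 3.0, 29.5, -0.0, 0.0, -0.2], [1.0, 19.1, 3.0, 29.5, -0.0, 0.0, -0.2], [1.0, 19.1, 3.1, 29.5, -0.0, 0.0, -0.2], [1.0, 19.1, 3.2, 29.5, -0.0, 0.0, -0.2], [1.0, 19.1, 3.2, 29.5, -0.0, 0.0, -0.2]]
```

```bash
python3 -m creep '[[1,48,7.5,0,0,0,-1],[1,47.5,8,10,0,0,0],[1,0,0,50,0,0,0],[1,0,0,50,0,0,0],[1,0,0,36,0,0,0]]' && python3 -m creep '[[1,0,0,0,0,0,0]]'; python3 - <<'E'
from h import *
snap('wrist','wrist2'); s=state();print(s['ee_pos'],s['ee_rot'],s['force'])
E
```

```text
time_s: 2.75
ee_pos: [490.0, 189.9, 66.1]
ee_rot: [-179.9, 0.1, 71.8]
force: [-0.7, 0.3, 0.2]
gripper_width: 0.6
time_s: 2.88
ee_pos: [488.9, 189.6, 65.8]
ee_rot: [-179.7, 0.3, 71.8]
force: [0.3, -0.1, 0.5]
gripper_width: 0.6
[490.79313223 190.49500374  67.7821011 ] [-1.79914968e+02  8.70718184e-02  7.17748664e+01] [-0.04968709 -0.34438995  0.10111039]
```

View pics/wrist2.png

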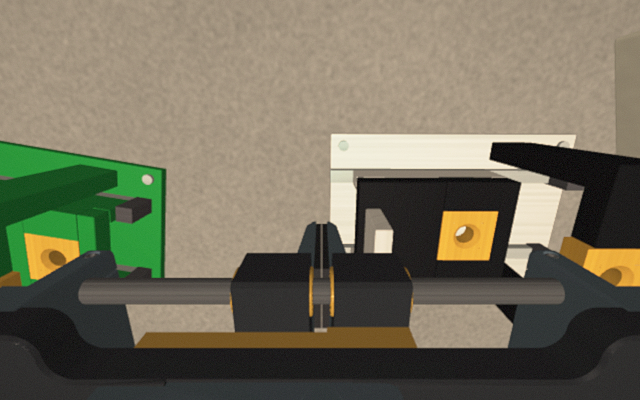

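The closed fingers (320,240) sit behind the tab (383,235), clear of the deck edge. Next I push along tool +y.

```bash
python3 -m creep '[[1,0,10,0,0,0,0],[1,0,10,0,0,0,0],[1,0,10,0,0,0,0],[1,0,10,0,0,0,0],[1,0,5,0,0,0,0]]'
```

```text
time_s: 3.55
ee_pos: [534.8, 177.8, 68.1]
ee_rot: [180.0, -0.0, 71.9]
force: [-3.3, 1.6, 2.5]
gripper_width: 0.3
```

```bash
python3 -m creep '[[1,0,4,0,0,0,0],[1,0,3,0,0,0,0]]'; python3 -m creep '[[1,0,2,0,0,0,0],[1,0,2,0,0,0,0]]';python3 -m creep '[[1,0,1,0,0,0,0],[1,0,1,0,0,0,0]]'
```

```text
time_s: 3.8
ee_pos: [540.8, 175.7, 67.8]
ee_rot: [-180.0, 0.0, 71.9]
force: [-3.1, 1.3, 3.3]
gripper_width: 0.3
time_s: 4.05
ee_pos: [544.5, 174.5, 67.8]
ee_rot: [-180.0, 0.0, 71.9]
force: [-2.9, 2.2, 2.9]
gripper_width: 0.6
time_s: 4.3
ee_pos: [546.3, 173.9, 67.8]
ee_rot: [-180.0, 0.0, 71.9]
force: [-3.3, 2.3, 1.8]
gripper_width: 0.5
```

```bash
for i in 1; do python3 -m creep '[[1,0,1.5,0,0,0,0],[1,0,1.5,0,0,0,0]]'; done; python3 -m creep '[[1,0,1,0,0,0,0],[1,0,1,0,0,0,0]]'
```

```text
time_s: 4.55
ee_pos: [549.3, 172.9, 67.8]
ee_rot: [-180.0, 0.0, 71.9]
force: [-2.9, 0.9, 2.2]
gripper_width: 0.1
time_s: 4.8
ee_pos: [551.2, 172.3, 67.8]
ee_rot: [-180.0, 0.0, 71.9]
force: [-2.3, 1.6, 1.9]
gripper_width: 0.2
```

```bash
python3 - <<'E'
from h import *
snap('wrist','wrist3'); s=state();print(s['ee_pos'],s['ee_rot'],s['force'])
E
```

```text
[551.35212208 172.25630998  67.85266308] [1.79991000e+02 9.92221494e-03 7.18827814e+01] [-3.03438822  1.51691691  2.18301195]
```

View pics/wrist3.png

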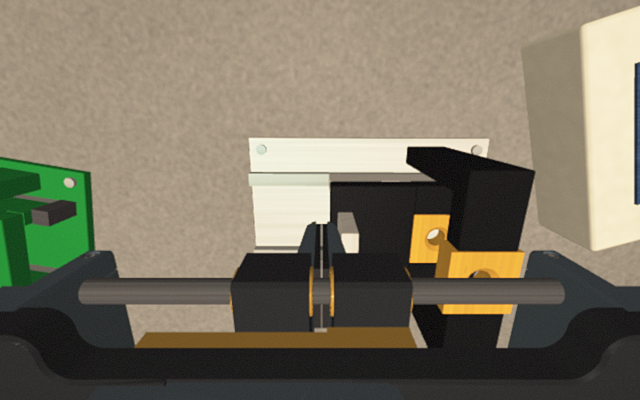

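```bash
python3 -m creep '[[1,0,1,0,0,0,0],[1,0,1,0,0,0,0]]'; python3 -m creep '[[1,0,1,0,0,0,0],[1,0,1,0,0,0,0]]'
```

```text
time_s: 5.1
ee_pos: [552.5, 171.8, 67.9]
ee_rot: [-179.9, 0.0, 71.9]
force: [-5.9, 2.8, 3.0]
gripper_width: 0.5
time_s: 5.35
ee_pos: [552.5, 171.8, 67.9]
ee_rot: [-179.7, 0.0, 71.8]
force: [-9.3, 5.1, 6.7]
gripper_width: 0.7
```

```bash
python3 -m creep '[[1,0,1,0,0,0,0]]'; python3 -m creep '[[1,0,1,0,0,0,0]]';python3 -m creep '[[1,0,1,0,0,0,0]]'
```

```text
time_s: 5.48
ee_pos: [552.5, 171.8, 67.9]
ee_rot: [-179.6, 0.1, 71.8]
force: [-12.0, 7.0, 7.7]
gripper_width: 0.4
time_s: 5.6
ee_pos: [552.5, 171.8, 67.9]
ee_rot: [-179.5, 0.1, 71.8]
force: [-14.6, 6.5, 9.5]
gripper_width: 0.7
time_s: 5.72
ee_pos: [552.5, 171.8, 67.9]
ee_rot: [-179.3, 0.1, 71.8]
force: [-16.3, 8.6, 11.6]
gripper_width: 0.2
```

Position is frozen at x = 552.5 while the force climbs, so the carriage is at its stop. Next I back off, rise and check.

```bash
python3 -m creep '[[1,0,-10,0,0,0,0],[1,0,-10,0,0,0,0],[1,0,0,-50,0,0,0],[1,-25,0,-50,0,0,0],[0.6,-55,0,-36,0,0,0]]'; python3 -m creep '[[0.6,-30,0,0,0,0,0],[0.6,0,0,0,0,0,0]]';python3 - <<'E'
from h import *
f=snap('wrist','wrist4'); s=state();print(s['ee_pos'],s['ee_rot'],s['force'])
E
```

```text
time_s: 6.35
ee_pos: [516.3, 103.0, 204.5]
ee_rot: [179.7, -0.1, 72.0]
force: [-0.1, -0.7, 0.5]
gripper_width: 7.2
time_s: 6.6
ee_pos: [505.3, 72.8, 202.8]
ee_rot: [179.9, -0.0, 71.7]
force: [0.2, -0.7, 0.8]
gripper_width: 27.9
[505.63635407  73.86580158 202.37593288] [ 1.79920700e+02 -3.03211145e-02  7.17822349e+01] [-0.03038317 -0.0509255  -0.83000887]
```

View pics/wrist4.png

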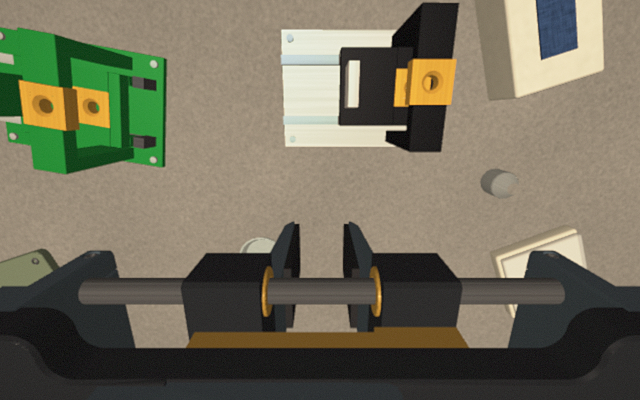

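```bash
python3 - <<'E'
from h import *
f=load('wrist4')
a=f['frame'][0:150,275:465][:,:,::-1]; cv2.imwrite('pics/zw4.png',cv2.resize(a,None,fx=4,fy=4,interpolation=cv2.INTER_CUBIC))
E
```

```text
(no output)
```

View pics/zw4.png

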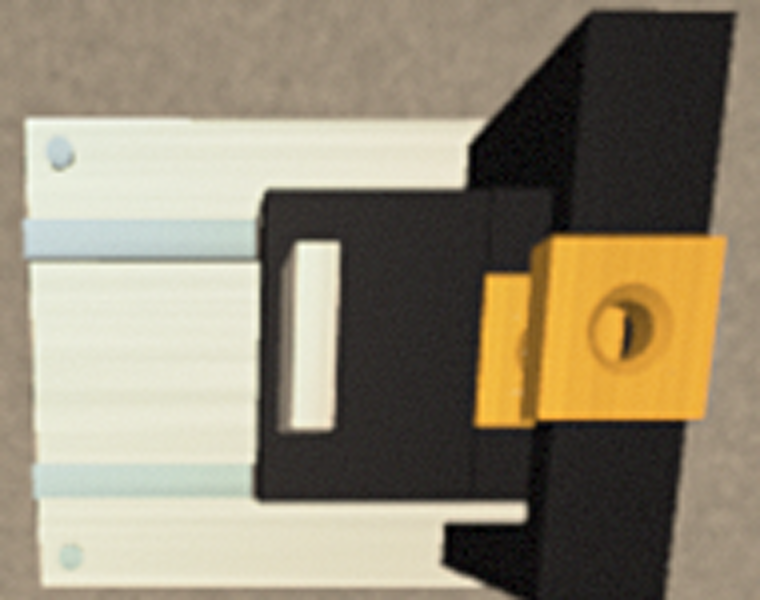

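```bash
python3 - <<'E'
from h import *
f=load('wrist4')
W=lambda x,y:((x+.5)/4-.5+275,(y+.5)/4-.5+0)
def M(n,L,z):
    p=np.array([plane(f,*W(*q),z) for q in L]); print(n,p.mean(0).round(1), [np.linalg.norm(p[i]-p[i-1]).round(1) for i in range(len(p))]); return p.mean(0)
u=M('up',[(553,236),(725,237),(706,418),(540,420)],110)
M('upcircle',[(629,329)],110)
t=M('tab',[(297,243),(341,241),(335,430),(292,430)],92)
d=(t-u)[:2]; print('along',d@[.951,-.309],'across',d@[.309,.951])
M('lowcorner left',[(485,273),(475,427)],55)
plan([497,-251,213],0,14,0.5)
E
```

```text
up [628.1 146.6 110. ] [np.float64(36.4), np.float64(35.9), np.float64(35.8), np.float64(36.1)]
upcircle [627.8 146.8 110. ] [np.float64(0.0)]
tab [566.3 166.9  92. ] [np.float64(39.6), np.float64(9.8), np.float64(40.0), np.float64(10.0)]
along -65.05684388177181 across 0.24885144599807774
lowcorner left [610.5 152.6  55. ] [np.float64(37.2), np.float64(37.2)]
from [505.6  73.9 202.4] [179.9  -0.   71.8] dist 325.2
[[0.5, -22.2, 6.7, -0.8, 0.0, -0.0, 5.1], [0.5, -21.5, 8.6, -0.8, 0.0, -0.0, 5.1], [0.5, -20.7, 10.5, -0.8, 0.0, -0.0, 5.1], [0.5, -19.7, 12.3, -0.8, 0.0, -0.0, 5.1], [0.5, -18.5, 14.0, -0.8, 0.0, -0.0, 5.1]]
[[0.5, -17.2, 15.6, -0.8, 0.0, -0.0, 5.1], [0.5, -15.7, 17.1, -0.8, 0.0, -0.0, 5.1], [0.5, -14.1, 18.4, -0.8, 0.0, -0.0, 5.1], [0.5, -12.4, 19.6, -0.8, 0.0, -0.0, 5.1], [0.5, -10.6, 20.7, -0.8, 0.0, -0.0, 5.1]]
[[0.5, -8.7, 21.5, -0.8, 0.0, -0.0, 5.1], [0.5, -6.7, 22.2, -0.8, 0.0, -0.0, 5.1], [0.5, -4.7, 22.7, -0.8, 0.0, -0.0, 5.1], [0.5, -2.7, 23.1, -0.8, 0.0, -0.0, 5.1]]
```

The tab is 65.06 mm behind the bore axis, so the carriage is home; the upper bore is at (628.0, 146.7). Next, go past the rack to look at the rod.

```bash
python3 - <<'E'
from h import *
plan([458,-370,225],72,8,0.5)
E
```

```text
from [505.6  73.9 202.4] [179.9  -0.   71.8] dist 447.0
[[0.5, -54.6, 11.7, -2.8, 0.0, -0.0, -0.0], [0.5, -54.6, 11.7, -2.8, 0.0, -0.0, -0.0], [0.5, -54.6, 11.6, -2.8, 0.0, -0.0, -0.0], [0.5, -54.6, 11.6, -2.8, 0.0, -0.0, -0.0], [0.5, -54.6, 11.6, -2.8, 0.0, -0.0, -0.0]]
[[0.5, -54.6, 11.6, -2.8, 0.0, -0.0, -0.0], [0.5, -54.6, 11.5, -2.8, 0.0, -0.0, -0.0], [0.5, -54.6, 11.5, -2.8, 0.0, -0.0, -0.0]]
```

```bash
python3 -m creep '[[0.5,-54,12,-8,0,0,0],[0.5,-54,12,-8,0,0,0],[0.5,-54,12,-7,0,0,0],[0.5,-55,12,0,0,0,0],[0.5,-55,12,0,0,0,0]]'; python3 -m creep '[[0.5,-55,11,0,0,0,0],[0.5,-55,11,0,0,0,0],[0.5,-55,11,0,0,0,0],[0.5,0,0,0,0,0,0],[0.5,0,0,0,0,0,0]]';python3 - <<'E'
from h import *
f=snap('wrist','wrist5'); s=state();print(s['ee_pos'],s['ee_rot'],s['force'])
E
```

```text
time_s: 7.28
ee_pos: [478.7, -203.8, 224.7]
ee_rot: [180.0, -0.0, 72.0]
force: [0.8, 0.4, -0.1]
gripper_width: 45.8
time_s: 7.9
ee_pos: [458.6, -369.0, 224.3]
ee_rot: [-179.9, -0.1, 71.9]
force: [-0.4, 0.2, -0.8]
gripper_width: 45.6
[ 458.62384866 -368.52080787  224.60229557] [-1.79955346e+02 -4.80151733e-02  7.19613787e+01] [-0.96752801  0.37848668 -0.58765126]
```

View pics/wrist5.png

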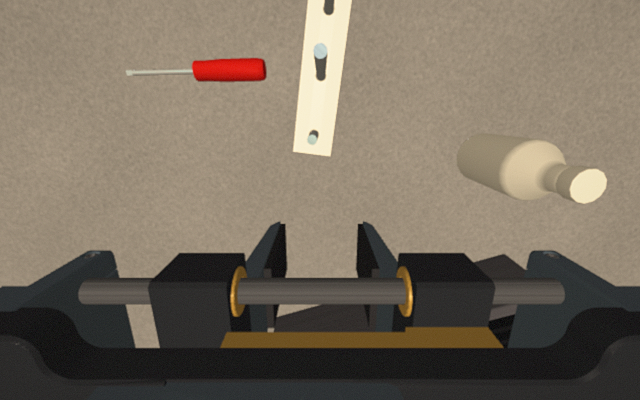

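```bash
python3 - <<'E'
from h import *
f=load('wrist5'); 
a=f['frame'][0:160,280:370][:,:,::-1]; cv2.imwrite('pics/zw5.png',cv2.resize(a,None,fx=3.7,fy=3.7,interpolation=cv2.INTER_CUBIC))
p=proj(f,(497,-251,178)); print(p, proj(f,(497,-251,48)), proj(f,(469,-309,118)))
E
```

```text
(np.float64(323.2613875375879), np.float64(50.37812069784175)) (np.float64(322.4804967312604), np.float64(75.09050234685107)) (np.float64(313.5524561682003), np.float64(138.69685650226705))
```

View pics/zw5.png

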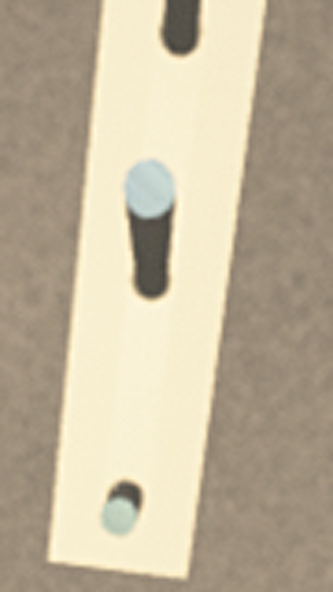

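```bash
python3 - <<'E'
from h import *
f=load('wrist5')
W=lambda x,y:((x+.5)/3.7-.5+280,(y+.5)/3.7-.5)
for n,q,z in [('longtop',(150,188),178),('longhole',(151,278),48),('btop',(119,516),118),('bhole',(124,503),48),('chole',(180,35),48)]: print(n,plane(f,*W(*q),z).round(1))
plan([495,-252,225],72,3,0.5)
E
```

```text
longtop [ 495.  -250.4  178. ]
longhole [ 494.9 -250.    48. ]
btop [ 467.3 -308.8  118. ]
bhole [ 466.2 -310.2   48. ]
chole [ 522.5 -192.1   48. ]
from [ 458.6 -368.5  224.6] [-180.   -0.   72.] dist 122.1
[[0.5, 40.7, -0.5, -0.1, -0.0, -0.0, -0.0], [0.5, 40.7, -0.5, -0.1, -0.0, -0.0, -0.0], [0.5, 40.7, -0.5, -0.1, -0.0, -0.0, -0.0]]
```

```bash
python3 -m creep '[[0.5,41,-0.5,0,0,0,0],[0.5,41,-0.5,0,0,0,0],[0.5,41.3,-0.9,0,0,0,0],[0.5,0,0,0,0,0,0],[0.5,0,0,0,0,0,0]]' 30;python3 - <<'E'
from h import *
f=snap('wrist','wrist6'); s=state();print(s['ee_pos'],s['ee_rot'],s['force']); snap('side','side6')
plan([495,-250.7,124],72,3,.5)
E
```

```text
time_s: 8.57
ee_pos: [494.7, -251.3, 225.4]
ee_rot: [180.0, 0.0, 72.0]
force: [-0.5, -0.8, -0.3]
gripper_width: 45.8
[ 494.54500658 -251.94088077  225.34264582] [1.79976889e+02 3.54485203e-02 7.19342430e+01] [ 0.23680513 -0.201374    0.7902618 ]
from [ 494.4 -252.3  225.3] [180.    0.   71.9] dist 101.3
[[0.5, 0.6, 0.0, 33.8, 0.0, 0.0, -0.0], [0.5, 0.6, 0.0, 33.8, 0.0, 0.0, -0.0], [0.5, 0.6, 0.0, 33.8, 0.0, 0.0, -0.0]]
```

View pics/wrist6.png

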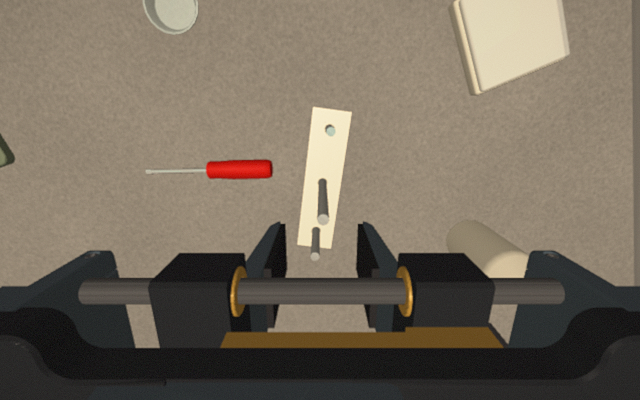

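The rod top (322,219) lies between the open fingers (285–360), so I descend and grip.

```bash
python3 -m creep '[[0.5,0.5,0,34,0,0,0],[0.5,0.5,0,34,0,0,0],[0.5,0,0,33,0,0,0],[0.5,0,0,0,0,0,0],[0.5,0,0,0,0,0,0]]'; python3 -m creep '[[1,0,0,0,0,0,0],[1,0,0,0,0,0,0],[1,0,0,0,0,0,0],[1,0,0,0,0,0,0]]' 35;python3 - <<'E'
from h import *
f=snap('wrist','wrist7'); s=state();print(s['ee_pos'],s['ee_rot'],s['force'],s['gripper_width'])
E
```

```text
time_s: 9.3
ee_pos: [495.5, -252.0, 125.3]
ee_rot: [179.9, 0.0, 71.8]
force: [0.8, -1.0, -0.5]
gripper_width: 45.6
time_s: 9.8
ee_pos: [495.1, -251.2, 124.5]
ee_rot: [179.9, 0.0, 71.9]
force: [1.5, -0.5, -0.9]
gripper_width: 9.3
[ 495.29973223 -251.2504353   124.45248275] [1.79916784e+02 1.00262388e-02 7.18849806e+01] [1.19933075 0.04800149 0.66735288] 9.375639762954842
```

View pics/wrist7.png

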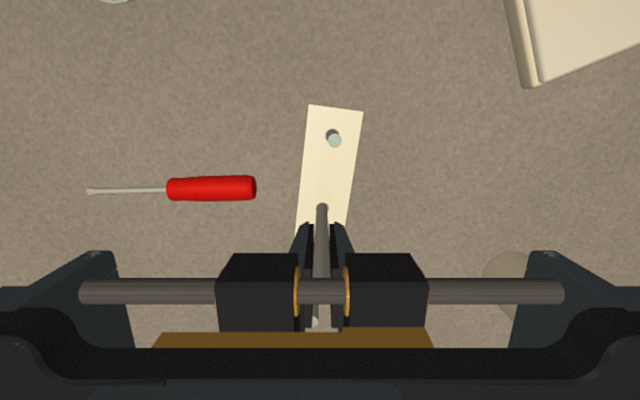

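```bash
python3 -m creep '[[1,0,0,-15,0,0,0],[1,0,0,-25,0,0,0],[1,0,0,-35,0,0,0],[1,0,0,-40,0,0,0],[1,0,0,-35,0,0,0]]';python3 -m creep '[[1,0,0,-10,0,0,0],[1,0,0,0,0,0,0],[1,0,0,0,0,0,0]]'; python3 - <<'E'
from h import *
f=snap('wrist','wrist8');snap('scene','scene8'); g=snap('side','side8');s=state();print(s['ee_pos'],s['ee_rot'],s['force'],s['gripper_width'])
plan([628,146.7,284],72,8,1)
z=[cv2.resize(load(n)['frame'][a:b,c:d],(400,400)) for n,a,b,c,d in [('scene8',150,290,150,290),('side8',170,290,300,420)]]
cv2.imwrite('pics/z8.png',np.hstack(z)[:,:,::-1])
E
```

```text
time_s: 10.48
ee_pos: [494.2, -250.8, 276.5]
ee_rot: [-180.0, 0.0, 71.9]
force: [-0.0, -0.4, -1.6]
gripper_width: 9.4
time_s: 10.85
ee_pos: [493.9, -250.6, 282.5]
ee_rot: [-179.8, -0.0, 71.9]
force: [-0.4, 0.3, -0.4]
gripper_width: 9.3
[ 494.32777437 -250.8354649   282.83119367] [-1.79848641e+02 -2.06757022e-02  7.18868230e+01] [-0.24411854  0.04703183 -0.39481806] 9.137779089209259
from [ 494.3 -250.8  282.8] [-179.8   -0.    71.9] dist 419.4
[[1.0, 52.4, 0.4, -0.1, -0.0, -0.0, -0.0], [1.0, 52.4, 0.4, -0.1, -0.0, -0.0, -0.0], [1.0, 52.4, 0.5, -0.1, -0.0, -0.0, -0.0], [1.0, 52.4, 0.5, -0.1, -0.0, -0.0, -0.0], [1.0, 52.4, 0.5, -0.1, -0.0, -0.0, -0.0]]
[[1.0, 52.4, 0.5, -0.1, -0.0, -0.0, -0.0], [1.0, 52.4, 0.5, -0.1, -0.0, -0.0, -0.0], [1.0, 52.4, 0.5, -0.1, -0.0, -0.0, -0.0]]
```

View pics/z8.png

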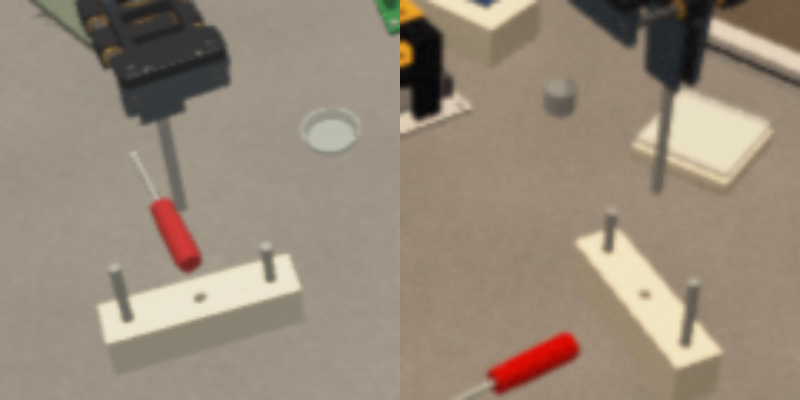

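View pics/wrist8.png

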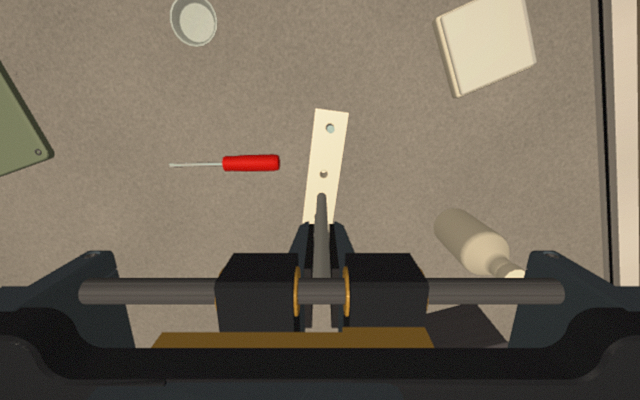

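```bash
python3 - <<'E'
from h import *
f=load('wrist8'); 
T=np.array([494.1,-250.7,282.6]); foot=T-[0,0,116.4]; print(proj(f,foot), proj(f,foot+[0,0,1]))
a=f['frame'][170:240,280:370][:,:,::-1]; cv2.imwrite('pics/zw8.png',cv2.resize(a,None,fx=8,fy=8,interpolation=cv2.INTER_CUBIC))
E
python3 -m creep '[[1,30,0.4,0,0,0,0],[1,52,0.4,0,0,0,0],[1,55,0.4,0,0,0,0],[1,55,0.5,0,0,0,0],[1,55,0.5,0,0,0,0]]'; python3 -m creep '[[1,55,0.4,0,0,0,0],[1,55,0.4,0,0,0,0],[1,40,0.4,0,0,0,0],[1,22,0,0,0,0,0],[1,0,0,0,0,0,0]]';python3 -m creep '[[1,0,0,0,0,0,0],[1,0,0,0,0,0,0]]';python3 - <<'E'
from h import *
f=snap('wrist','wrist9');s=state();print(s['ee_pos'],s['ee_rot'],s['force'],s['gripper_width']);snap('scene','scene9'); g=snap('side','side9')
a=f['frame'][120:270,250:400][:,:,::-1]; cv2.imwrite('pics/zw9.png',cv2.resize(a,None,fx=4,fy=4,interpolation=cv2.INTER_CUBIC))
z=[cv2.resize(load(n)['frame'][a:b,c:d],(400,400),interpolation=cv2.INTER_CUBIC) for n,a,b,c,d in [('scene9',110,240,290,420),('side9',130,230,250,350)]]
cv2.imwrite('pics/z9.png',np.hstack(z)[:,:,::-1])
E
```

```text
(np.float64(323.0582014136039), np.float64(197.02344589100434)) (np.float64(323.06160481347683), np.float64(197.2905489443074))
time_s: 11.62
ee_pos: [573.9, -15.3, 283.5]
ee_rot: [-179.9, 0.0, 71.9]
force: [0.4, -0.3, -0.7]
gripper_width: 9.3
time_s: 12.25
ee_pos: [628.3, 146.7, 283.2]
ee_rot: [-179.9, 0.1, 72.0]
force: [-0.8, -0.4, -2.2]
gripper_width: 9.1
time_s: 12.5
ee_pos: [628.1, 144.6, 284.4]
ee_rot: [180.0, 0.0, 71.8]
force: [-0.2, -0.8, -2.1]
gripper_width: 9.5
[628.1468759  144.73140658 284.4926369 ] [1.79981246e+02 1.39762387e-02 7.17864748e+01] [ 0.08859587  0.95467207 -1.0075515 ] 9.277692887646639
```

View pics/zw8.png

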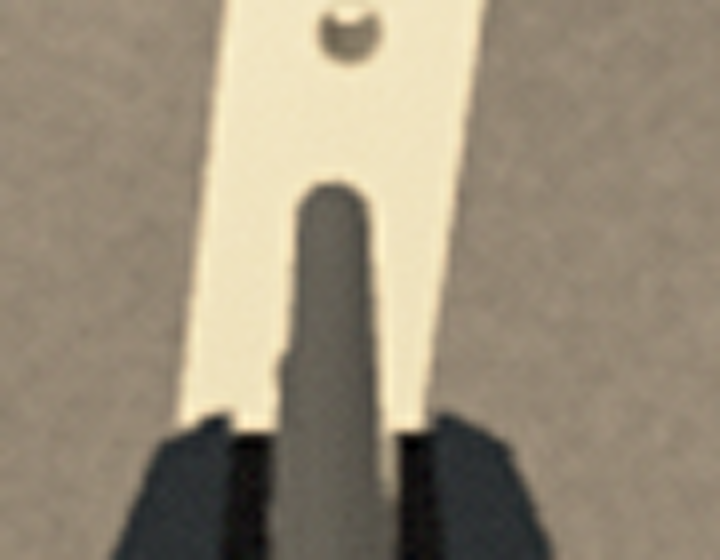

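View pics/zw9.png

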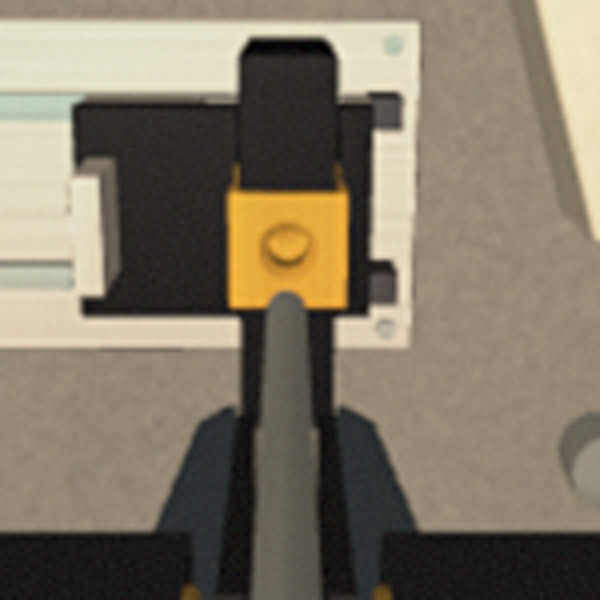

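View pics/z9.png

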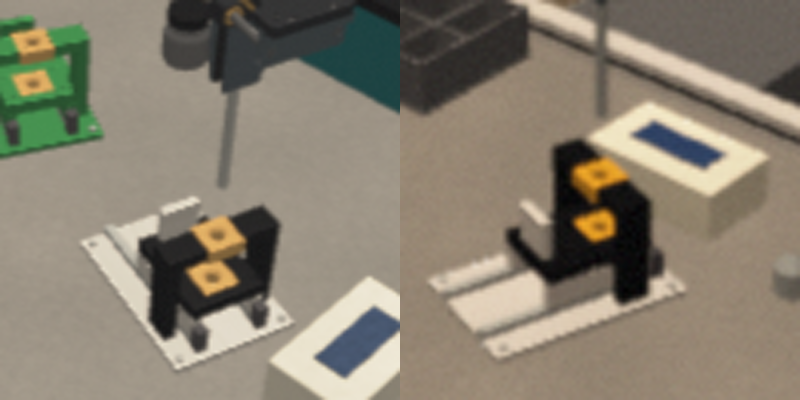

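Foot column (~287 in the zoom) matches the bore column (288). I lower to just above the bushing, then look again.

```bash
python3 -m creep '[[1,0,0,20,0,0,0],[1,0,0,18,0,0,0],[1,0,0,8,0,0,0],[1,0,0,0,0,0,0],[1,0,0,0,0,0,0]]';python3 -m creep '[[1,0,0,0,0,0,0],[1,0,0,0,0,0,0]]';python3 - <<'E'
from h import *
f=snap('wrist','wrist10');s=state();print(s['ee_pos'],s['ee_rot'],s['force'],s['gripper_width']);snap('scene','scene10'); g=snap('side','side10')
a=f['frame'][120:270,250:400][:,:,::-1]; cv2.imwrite('pics/zw10.png',cv2.resize(a,None,fx=4,fy=4,interpolation=cv2.INTER_CUBIC))
z=[cv2.resize(load(n)['frame'][a:b,c:d],(400,400),interpolation=cv2.INTER_CUBIC) for n,a,b,c,d in [('scene10',150,220,320,390),('side10',150,220,270,340)]]
cv2.imwrite('pics/z10.png',np.hstack(z)[:,:,::-1])
T=np.array(s['ee_pos']);print(proj(f,T-[0,0,116.4]),proj(f,[628,146.7,110]))
E
```

```text
time_s: 13.28
ee_pos: [628.8, 146.1, 239.1]
ee_rot: [179.9, -0.0, 71.9]
force: [0.1, -0.0, -0.3]
gripper_width: 9.3
time_s: 13.52
ee_pos: [628.5, 146.2, 238.6]
ee_rot: [180.0, -0.0, 71.9]
force: [0.6, -0.3, -1.2]
gripper_width: 9.5
[628.41963503 146.14312627 238.51390922] [ 1.79966388e+02 -1.28554137e-02  7.18886968e+01] [ 0.81294224 -0.45388899 -1.21412086] 8.909752408160896
(np.float64(322.34062398655755), np.float64(196.94226650639877)) (np.float64(321.7496212840881), np.float64(193.48499799450906))
```

View pics/zw10.png

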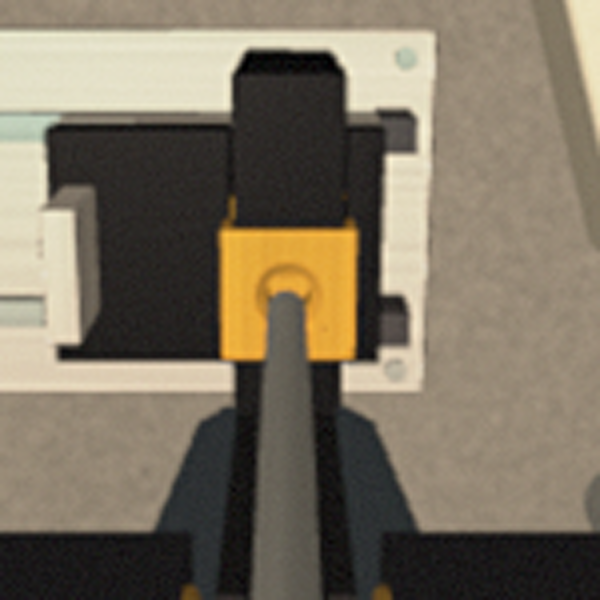

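View pics/z10.png

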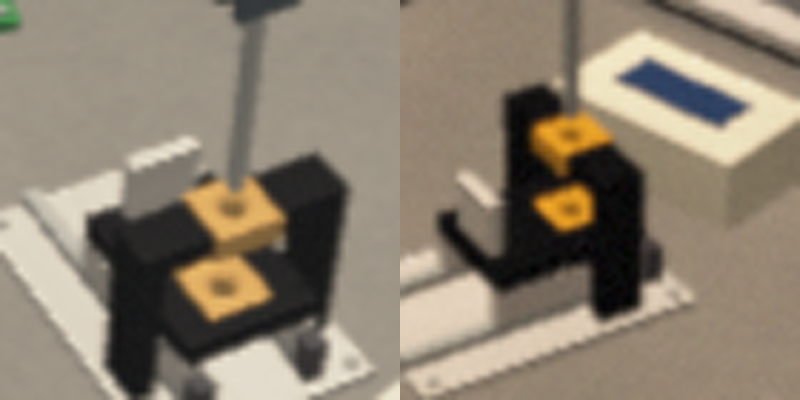

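```bash
python3 -m creep '[[1,0.5,0,6,0,0,0],[1,0,0,6,0,0,0],[1,0,0,4,0,0,0],[1,0,0,0,0,0,0]]';python3 -m creep '[[1,0,0,4,0,0,0],[1,0,0,4,0,0,0],[1,0,0,0,0,0,0]]';python3 - <<'E'
from h import *
f=snap('wrist','wrist11');s=state();print(s['ee_pos'],s['ee_rot'],s['force'],s['torque'],s['gripper_width']);snap('scene','scene11'); g=snap('side','side11')
a=f['frame'][140:240,270:370][:,:,::-1]; a=cv2.resize(a,(400,400),interpolation=cv2.INTER_CUBIC)
z=[cv2.resize(load(n)['frame'][b:c,d:e],(400,400),interpolation=cv2.INTER_CUBIC)[:,:,::-1] for n,b,c,d,e in [('scene11',150,220,320,390)]]
cv2.imwrite('pics/z11.png',np.hstack([a]+z))
E
```

```text
time_s: 14.18
ee_pos: [628.2, 146.5, 221.5]
ee_rot: [-179.9, 0.0, 71.9]
force: [0.6, -0.2, -1.1]
gripper_width: 9.0
time_s: 14.55
ee_pos: [628.2, 146.5, 213.7]
ee_rot: [-180.0, 0.0, 71.9]
force: [-0.1, -0.0, -1.0]
gripper_width: 9.2
[628.3717516  146.54386144 213.95167718] [-1.79982440e+02  1.58522858e-02  7.18835972e+01] [ 0.46143479  0.25736817 -1.09725217] [-0.03251274 -0.09873487 -0.00231883] 9.486803089538293
```

View pics/z11.png

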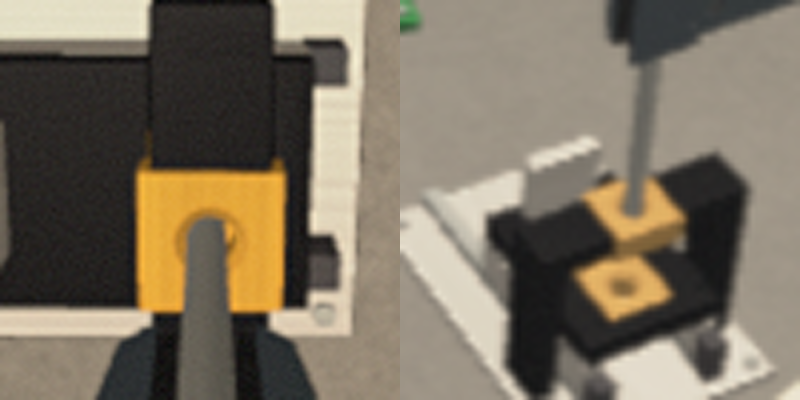

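```bash
python3 -m creep '[[1,0,0.4,6,0,0,0],[1,0,0,10,0,0,0],[1,0,0,10,0,0,0],[1,0,0,8,0,0,0],[1,0,0,3,0,0,0]]';python3 -m creep '[[1,0,0,3,0,0,0],[1,0,0,3,0,0,0],[1,0,0,0,0,0,0]]'
```

```text
time_s: 15.32
ee_pos: [628.5, 146.4, 176.2]
ee_rot: [-179.9, 0.0, 71.9]
force: [-0.1, -0.2, -1.1]
gripper_width: 9.3
time_s: 15.7
ee_pos: [628.8, 146.4, 171.1]
ee_rot: [-180.0, 0.0, 71.9]
force: [0.3, 0.3, -1.0]
gripper_width: 9.6
```

```bash
python3 - <<'E'
from h import *
f=snap('wrist','wrist12');s=state();print(s['ee_pos'],s['ee_rot'],s['force'],s['torque'],s['gripper_width']);snap('scene','scene12'); g=snap('side','side12')
a=f['frame'][140:240,270:370][:,:,::-1]; a=cv2.resize(a,(400,400),interpolation=cv2.INTER_CUBIC)
z=[cv2.resize(load(n)['frame'][b:c,d:e],(400,400),interpolation=cv2.INTER_CUBIC)[:,:,::-1] for n,b,c,d,e in [('scene12',150,220,320,390)]]
cv2.imwrite('pics/z12.png',np.hstack([a]+z))
E
```

```text
[628.90075081 146.45860254 171.22601686] [1.79988476e+02 1.03168542e-03 7.18901557e+01] [ 1.38314043 -1.23351124 -1.13262187] [-0.04978688 -0.09039123  0.01029698] 9.249396241834132
```

View pics/z12.png

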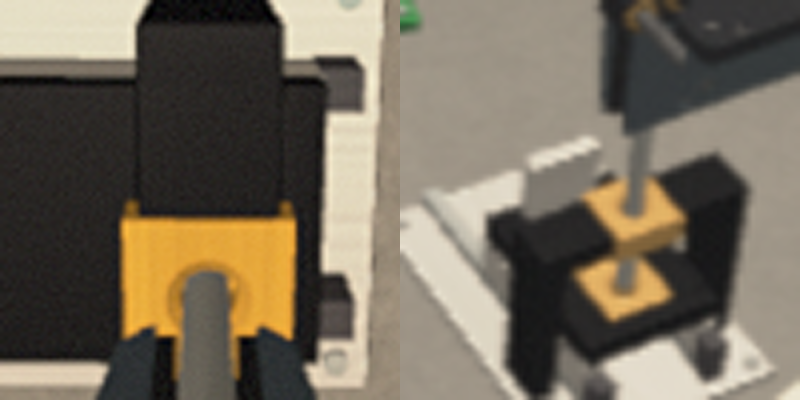

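The foot (≈z 55) is entering the lower bushing with no contact force. I continue down to foot z ≈ 24, which is TCP ≈ 140.5.

```bash
python3 -m creep '[[1,0,0,4,0,0,0],[1,0,0,4,0,0,0],[1,0,0,0,0,0,0]]'; python3 -m creep '[[1,0,0,5,0,0,0],[1,0,0,5,0,0,0],[1,0,0,5,0,0,0],[1,0,0,4,0,0,0],[1,0,0,0,0,0,0]]'
```

```text
time_s: 16.23
ee_pos: [628.5, 146.4, 162.5]
ee_rot: [-179.9, 0.0, 71.9]
force: [-0.5, 0.2, -2.1]
gripper_width: 9.5
time_s: 16.85
ee_pos: [628.6, 146.4, 143.6]
ee_rot: [-180.0, 0.0, 71.9]
force: [-0.0, -0.4, -1.1]
gripper_width: 9.4
```

```bash
python3 -m creep '[[1,0,0,3,0,0,0],[1,0,0,0,0,0,0],[1,0,0,0,0,0,0],[1,0,0,0,0,0,0],[1,0,0,0,0,0,0]]'; python3 - <<'E'
from h import *
f=snap('wrist','wrist13');s=state();print(s['ee_pos'],s['ee_rot'],s['force'],s['qvel'].round(1),s['gripper_width']);f=snap('scene','scene13'); g=snap('side','side13')
z=[cv2.resize(load(n)['frame'][b:c,d:e],(400,400),interpolation=cv2.INTER_CUBIC)[:,:,::-1] for n,b,c,d,e in [('scene13',150,240,310,400),('side13',140,220,250,330)]]
cv2.imwrite('pics/z13.png',np.hstack(z))
for z in (8,24,40,194): print(z,proj(f,[628,147,z]),proj(g,[628,147,z]))
E
```

```text
time_s: 17.48
ee_pos: [628.9, 146.4, 141.2]
ee_rot: [180.0, -0.0, 71.9]
force: [-0.5, 0.0, -0.5]
gripper_width: 9.8
[628.88688534 146.42867128 141.22730789] [ 1.79990698e+02 -1.95333137e-05  7.18856969e+01] [ 0.29122928 -0.51823548 -1.05595043] [-0.1  0.  -0.   0.1 -0.  -0. ] 9.19423243735839
8 (np.float64(356.5992254080137), np.float64(210.227848564124)) (np.float64(299.59823770367404), np.float64(196.33525417178632))
24 (np.float64(357.04171044144573), np.float64(206.49544582452754)) (np.float64(299.5912049510618), np.float64(192.71752953441728))
40 (np.float64(357.49166349748833), np.float64(202.7000496140901)) (np.float64(299.5840923899038), np.float64(189.05875051079616))
194 (np.float64(362.2450949499361), np.float64(162.6044096825192)) (np.float64(299.51126842782776), np.float64(151.5973102585292))
```

View pics/z13.png

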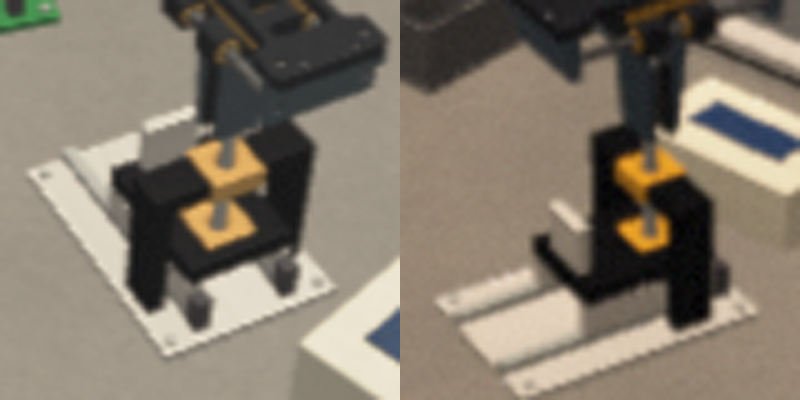

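View pics/scene13.png

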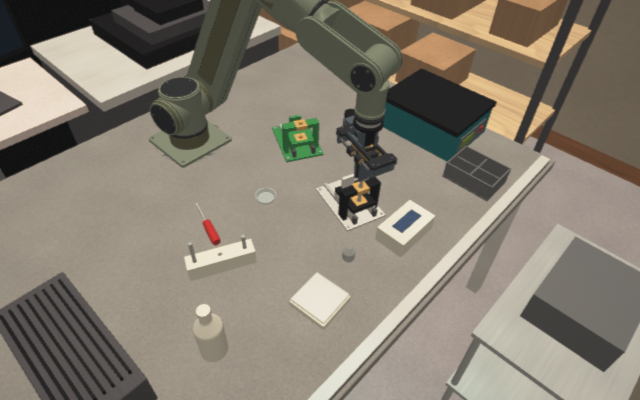

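The rod runs through both bushings: (226,150) and (221,215) in the left zoom. The foot works out at z ≈ 24.8, against 24 for midway, and the arm is still with no contact force. Handing in.

```bash
python3 - <<'E'
from h import *
print(job_done()); s=state();print(s['time_s'],s['ee_pos'],s['force'],s['gripper_width'])
E
```

```text
the job is handed in; nothing more can be done
None
the job is handed in; nothing more can be done
```

I pushed the carriage home against its stop, drew the 170 mm rod from the middle rack hole, and threaded it down through both bushings. It is still gripped there, and the job was handed in at about 17.6 s of the 58 s allowed.

**Last checks before hand-in**
- **Carriage:** the tool stopped advancing while the push force climbed to about 22 N. The wrist camera then put the tab 65.06 mm behind the bore axis, against 65 mm nominal.
- **Rod height:** the lower end works out at about z = 24.8 mm, where midway is 24 mm, so it is about 17 mm clear of the base plate. This comes from the tool height and the grasp height. The foot itself cannot be seen under the deck.
- **Fit:** both fixed views show the rod in the upper and lower bushings. Force readings stayed around 1–2 N all the way down.
- **Stillness:** joint speeds were about 0, and the finger opening held at about 9.3 mm on the 10 mm rod.
- **Surroundings:** both short rods are still in the rack, and the other objects look unmoved in the scene view.

**Disagreements:** the cameras differed by a few mm on absolute position (the side view was up to about 5 mm off the others). I worked from the wrist camera. The readout after hand-in was refused, so the final second was not checked.

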